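# Hold a glaze sample flush beside the master tile

### The job

Set the cream master tile, lug up, squarely on the ledge side of the sloped comparison stand, with its low edge at the ledge, and let go of it. Then take the pink sample tile by its lug, tilt it to the slope, and hold it squarely and flush over the blue sprung reading plate beside it, pushing the plate roughly half way in but not to its stop; finish while still holding it there. Do not drop the tiles, and leave the black pad, the jar and the brush where they are.

Things in the scene. Friction and masses are not known exactly. Their poses are not given: they have to be found in the camera images.
- master_tile: cream glazed ceramic tile, 60 (its x) x 70 (its y) x 8 mm, with a solid bar lug on its top: 50 mm long along x, 14 mm wide along y, rising from 8 to 33 mm above the underside, centred. About 0.12 kg. Origin: centre of the flat underside; z up through the lug. Starts lying lug up on the ware board.
- sample_tile: pink glazed ceramic tile, same shape and size as the master tile, same origin and axes. The two tiles may lie in either place on the ware board.
- ware_board: fixed pale wooden board, 150 (x) x 250 (y) x 18 mm, origin at the centre of its underside; its top is 18 mm above the work surface. Both tiles start on it.
- stand: fixed grey stand, base plate 130 (x) x 226 (y) x 12 mm, origin at the centre of its underside. Its aluminium deck, 100 mm up the slope x 206 mm wide, rises towards the stand's +x at 15 to 30 degrees, different every time; low edge at x = -50, 50 mm above the work surface. It stays put under pushes up to 25 N. The low side faces the robot roughly. +y half: ledge; -y half: reading plate.
- rest (a point): point on the sloped deck's face, +y half: where the centre of a tile's underside lies when its low edge touches the ledge. Axes: x up the slope, y along the stand's width, z out of the face. The ledge, a black bar 70 mm wide and 6 mm high above the face, begins 30.5 mm down the slope from here. Two black lines mark the sides.
- window (a point): centre of the blue reading plate's flat face (66 mm up the slope x 76 mm wide, round dark window in its middle), 104 mm to the -y side of the rest point and 4.5 mm farther up the slope; it stands 16 mm above the deck face, parallel to it. Axes: x up the slope, y along the width, z out of the face; moves in with the plate. No ledge here.
- plate (a joint): how far the sprung reading plate is pushed straight into the deck, in m: 0 out, 0.008 at its stop. The spring begins to yield at about 3 N and gains 1.2 N per mm (about 8 N half way, 12 N at the stop). It does not tilt.
- finishing_pad: bystander: loose black round pad, 84 mm across, 30 mm high, on the robot's side of the work; origin at the centre of its underside
- glaze_jar: bystander: loose pink jar with a white cap, 64 mm across, 85 mm high, beyond the work; origin at the centre of its underside
- brush: bystander: loose hand brush lying beyond the work; origin on its underside
Mind the look-alikes: they are no part of the job. There is more than one size of the master_tile; the one meant has the size given above. Leave any purple look-alike of the sample_tile alone.

How it is judged:
On the way:
1. the master tile lies on the ledge side of the sloped deck, let go (x of master_tile in the frame of rest between -0.012 and 0.012 m and y of master_tile in the frame of rest between -0.014 and 0.014 m and z of master_tile in the frame of rest between -0.004 and 0.004 m and angle between the z axis of master_tile and the z axis of rest, either way round below 0.06 rad and angle between the x axis of master_tile and the x axis of rest, either way round below 0.15 rad and contact force between the fingers and master_tile below 0.1 N and linear speed of master_tile below 0.03 m/s), for 0.2 s.
At the end, for the whole second after the job is handed in: Master: released, flat (3.4 deg) on the ledge side, within 12 mm of the rest point up-slope, 14 mm across. Sample: gripped, flush on the reading plate (2.3 deg), centred within 14 mm, still, plate pushed in 2 to 7 of 8 mm. Both square within 8.6 deg (all of step 1 and x of sample_tile in the frame of window between -0.014 and 0.014 m and y of sample_tile in the frame of window between -0.014 and 0.014 m and z of sample_tile in the frame of window between -0.004 and 0.004 m and angle between the z axis of sample_tile and the z axis of window, either way round below 0.04 rad and angle between the x axis of sample_tile and the x axis of window, either way round below 0.15 rad and contact force between the fingers and sample_tile above 2 N and contact force between sample_tile and stand above 2.5 N and linear speed of sample_tile below 0.02 m/s and value of joint plate between 0.002 and 0.007 m); the arm keeps its last pose, push and grip.
It fails at once if a bystander is moved by more than 30 mm (distance of any of finishing_pad, glaze_jar, brush from where it was at the start of the episode above 0.03 m).
It fails at once if a tile is dropped (moves faster than 0.5 m/s out of the fingers) ((linear speed of master_tile above 0.5 m/s and contact force between the fingers and master_tile below 0.05 N) or (linear speed of sample_tile above 0.5 m/s and contact force between the fingers and sample_tile below 0.05 N)).
It also fails if it takes over 54 s, if anything falls off the work surface, if the arm or the gripper's body presses on something with over 40 N, if the wrist force passes 120 N, or if a joint passes its speed limit or range.

### The arm

A 6-joint arm with a two-finger parallel gripper is mounted at the origin on the work surface. World frame = base frame: x ahead of the robot, y to its left, z up, the work surface at z = 0. Lengths are in m, angles in rad, forces in N, time in s.
With the tool pointing down it reaches from about 0.375 to 0.9 m from the base axis. Payload 3.1 kg.
Tool frame: the origin (TCP) lies at the very end of the fingers, on their centre line; the grasp point (between the pads) lies robot.grasp_offset behind it (robot.grasp_offset is the distance from the TCP to the grasp point, in m); z points along the fingers, y is the direction in which the jaws open and shut (so a half turn about z gives the same grasp; the last joint's range is limited). The gripper opens to 87 mm and grips with 3 to 60 N. Pads are 19 mm wide; open, the fingers measure 117 mm over their backs; the gripper's body (75 mm by 190 mm) begins 51 mm behind the grasp point.
Start: joints at [1.105, 0.527, 1.433, -0, 1.181, -0.178], TCP at [0.177, 0.599, 0.223] pointing down, gripper open.
Joint ranges: [-3.08, 3.08], [-0.75, 2.2], [0.22, 2.44], [-1.43, 4.57], [0, 2.65], [-2.85, 2.85]. Speed limits (rad/s): [2.79, 2.79, 3.14, 3.14, 3.14, 3.14].

### API

Orientations are given as a unit quaternion [x, y, z, w].
In Python, from rig import robot gives the robot as it stands.
- The arm moves only by the tool drive_tool, never from a script. Its argument "targets" is one flat list of numbers, 6 for each row, row after row: the shift along the tool's x, y, z in cm, then the turn, a rotation vector about the tool's x, y, z in degrees. A call has 1 to 12 rows; each row is the pose to reach, as a shift and turn from the pose commanded when the call began, along the tool's axes at that moment; what a row does not reach only later rows make up. A row lasts 1/12 s, in which the tool goes at most 41.7 mm and 7.16 degrees, less where a joint would pass 70% of its speed; a pose out of reach is approached as far as the arm can. A call with a gripper value outside its range is refused whole. "grip" is the gripper command: -1 is fully open, 1 is shut, values between are in proportion, set as the call begins (left out, the last holds). The fingers move at their own pace and stop on an object; "squeeze" is the grip in N (left out, the last holds). Time passes only in rows, so rows that repeat a pose let the fingers close. It gives the time, the measured TCP pose, the force and the opening at its end, in the units of the state.
- robot.get_obs(): the state, without advancing time (a new reading comes with each control period).
- robot.camera(name): name is "scene" or "top" or "wrist"; returns (picture, depth): 384x512x3 uint8, red, green, blue; 384x512 float32, m along the optical axis (not along the pixel's ray), 0 where there is no reading.
- robot.calibration(name): a dict with "mtx" (3x3 intrinsics, pixels), "distortion" ([k1, k2, p1, p2, k3] as OpenCV has them; the pictures are not rectified), "R" (3x3) and "t" (3): a world point X has camera coordinates R X + t; the wrist camera has in their place "hand_eye" (4x4, takes a point from camera to tool coordinates, whose origin is the TCP and whose axes are the flange's). Camera axes: x right, y down, z forward; pixel columns grow to the right and rows downward; lengths in m; the calibration is good to about 2 mm. A picture is of the moment at which its call begins: read the wrist's pose just before it. calibration takes no time and is no camera call.
- robot.hand_in(): hands the job in, once; it reports no verdict.
The state is a dict: "time": time; "q": joint angles; "joint_velocities": joint speeds; "joint_torque": joint torques, N m; "position": TCP position; "tool_rot": TCP orientation; "ft_force": force on the tool from outside, world axes, zero at the start; "moment": the same for the moment, N m; "grip_width": finger opening in m.
Only numpy, scipy, OpenCV 4.12 (cv2) and the standard library are available. Lean on these libraries where they do the work, as an engineer would, in place of code of your own. Each camera call takes 0.05 s, during which the arm holds its last target.

## Working session

There is one attempt and no reset: what is moved stays moved. The work goes in short steps, Python scripts to look and compute and a tool call to move; the robot and the scene stay as the last step left them, time stands still between calls to the robot, and variables do not carry over. Pictures are saved under pics/ and viewed, and the job is handed in when it is done.

Besides the shell and the picture viewer there is one more tool, called after "Call:" by a JSON object that holds its "name" and its "arguments", one argument or row to a line. drive_tool: Moves the arm, as the interface text tells. Its arguments: {"type":"object","properties":{"targets":{"type":"array","items":{"type":"number"}},"grip":{"type":"number"},"squeeze":{"type":"number"}},"required":["targets"]}

```bash
ls; mkdir -p pics; cat > h.py <<'E'
import numpy as np, cv2
from rig import robot
from scipy.spatial.transform import Rotation as Ro
E
python3 - <<'E'
from h import *
o=robot.get_obs();print(o, robot.grasp_offset)
for n in("scene","top"):
    p,d=robot.camera(n);cv2.imwrite(f"pics/{n}0.png",p[:,:,::-1]);np.savez(f"{n}0.npz",p=p,d=d);c=robot.calibration(n);print(c)
E
```

```text
pics
{'time': 0.0, 'q': array([ 1.10553245e+00,  5.28473485e-01,  1.43389330e+00,  1.94145386e-07,
        1.18138896e+00, -1.78513694e-01]), 'joint_velocities': array([-5.47872048e-04,  7.57747579e-04, -4.42888690e-04,  3.50276525e-05,
       -1.71334491e-03, -8.95299689e-04]), 'joint_torque': array([ 2.44456078e-04, -4.40045571e+01, -1.76590705e+01,  6.32399297e-02,
        5.83546737e-02, -1.67130252e-04]), 'position': array([0.17642132, 0.59882576, 0.22157   ]), 'tool_rot': array([ 1.42884336e-01,  9.89738802e-01, -1.02596539e-03, -3.42240673e-04]), 'ft_force': array([ 0.00641885,  1.14273678, -0.15204351]), 'moment': array([-0.00079025, -0.03133644,  0.03151991]), 'grip_width': 0.08717431770206858} 0.0187
{'mtx': array([[460.21223943,   0.        , 259.41653758],
       [  0.        , 460.21223943, 186.19868812],
       [  0.        ,   0.        ,   1.        ]]), 'distortion': array([-0.07007766,  0.        ,  0.        ,  0.        ,  0.        ]), 'R': array([[ 0.76121071,  0.64842922,  0.00988947],
       [ 0.55479763, -0.64324606, -0.52766855],
       [-0.33579435,  0.40715361, -0.84939278]]), 't': array([-0.50354925, -0.24192593,  1.43809241])}
{'mtx': array([[400.76933323,   0.        , 259.96661636],
       [  0.        , 400.76933323, 192.66474462],
       [  0.        ,   0.        ,   1.        ]]), 'distortion': array([-0.11329427,  0.        ,  0.        ,  0.        ,  0.        ]), 'R': array([[-5.43612739e-03, -9.99984750e-01,  9.73643336e-04],
       [-9.88661688e-01,  5.22845685e-03, -1.50069084e-01],
       [ 1.50061705e-01, -1.77839852e-03, -9.88675034e-01]]), 't': array([0.05510222, 0.56945402, 0.95936103])}
```

View pics/scene0.png

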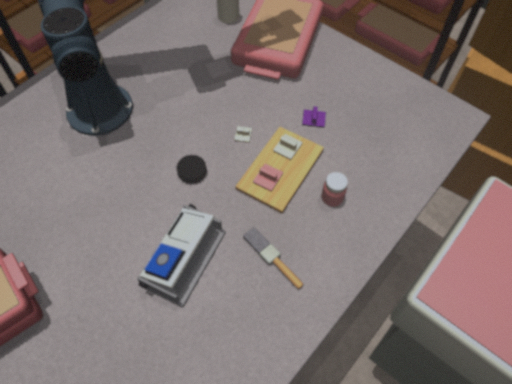

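View pics/top0.png

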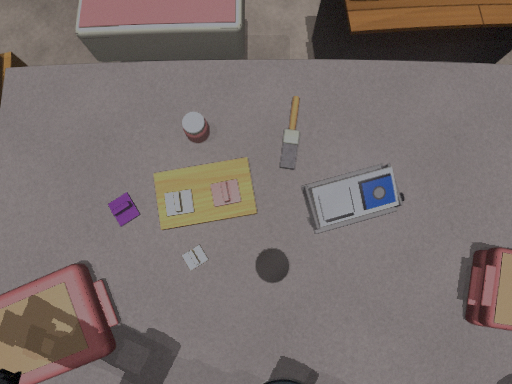

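The top view shows two cream tiles, one at (180,203) on the board and a smaller one at (195,257) on the bench. Pink is at (226,192) and the purple look-alike at (124,209). The stand is at (353,197), the pad at (272,265), the jar at (195,125) and the brush at (291,135). I'll enlarge these.

```bash
cat >> h.py <<'E'
def ray(cal,uv,):
    q=cv2.undistortPoints(np.array(uv,float).reshape(-1,1,2),cal['mtx'],np.array(cal['distortion'])).reshape(-1,2)
    return np.c_[q,np.ones(len(q))]
def px2w(cal,uv,d):  # depth along axis
    P=ray(cal,uv)*np.asarray(d).reshape(-1,1)
    return (P-cal['t'])@cal['R']
def onz(cal,uv,z):
    r=ray(cal,uv)@cal['R'];c=-cal['R'].T@cal['t']
    return c+r*((np.asarray(z)-c[2])/r[:,2])[:,None]
E
python3 - <<'E'
from h import *
p=np.load("top0.npz")['p'];s=np.load("scene0.npz")['p']
a=cv2.resize(p[150:280,145:265],None,fx=5,fy=4.6,interpolation=cv2.INTER_CUBIC)
cv2.imwrite("pics/c1.png",cv2.resize(p[150:280,145:265],None,fx=4.6,fy=4.6,interpolation=cv2.INTER_CUBIC)[:,:,::-1])
cv2.imwrite("pics/c2.png",cv2.resize(p[150:240,295:415],None,fx=6,fy=6,interpolation=cv2.INTER_CUBIC)[:,:,::-1])
d=np.load("top0.npz")['d'];c=robot.calibration("top")
for u,v in [(171,203),(187,205),(176,203),(195,262),(219,194),(234,192),(165,180),(250,205),(335,205),(330,192),(343,212),(378,193),(364,186),(390,200),(230,300)]:
    print(u,v,d[v,u],px2w(c,[(u,v)],[d[v,u]]).round(4))
E
```

```text
171 203 1.0151947 [[0.5469 0.2788 0.026 ]]
187 205 1.0163409 [[0.5418 0.2379 0.0242]]
176 203 0.98912245 [[0.5435 0.2605 0.0519]]
195 262 0.99498636 [[0.3982 0.2153 0.024 ]]
219 194 1.0202072 [[0.5696 0.1564 0.0246]]
234 192 1.0189873 [[0.5743 0.1181 0.0266]]
165 180 1.0336732 [[0.6083 0.2984 0.0166]]
250 205 1.0211662 [[0.5416 0.0776 0.0196]]
335 205 0.96330386 [[ 0.5335 -0.1288  0.0772]]
330 192 0.95875883 [[ 0.5639 -0.116   0.0864]]
343 212 0.97143096 [[ 0.5174 -0.15    0.0666]]
378 193 0.95246667 [[ 0.5599 -0.2312  0.0924]]
364 186 0.9426319 [[ 0.5751 -0.1945  0.1046]]
390 200 0.95873874 [[ 0.5439 -0.2627  0.0837]]
230 300 1.0064627 [[ 0.3019  0.1294 -0.0021]]
```

View pics/c1.png

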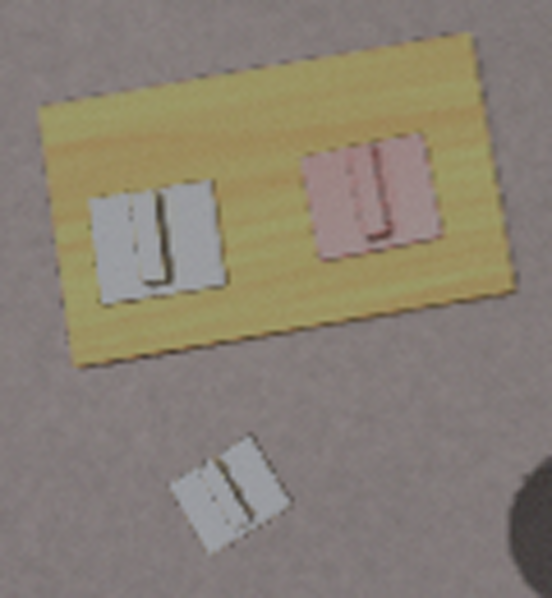

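View pics/c2.png

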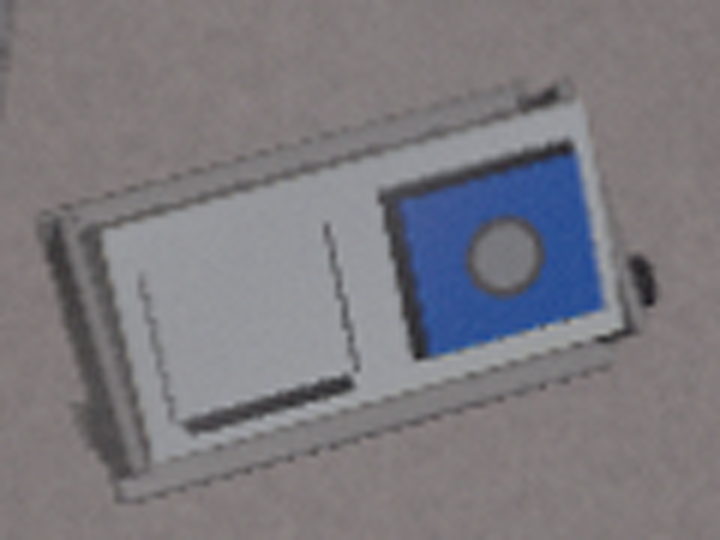

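On the bench, the cream tile at (195,257) measures about 50 mm a side. The cream tile on the board at (180,203) is about 60 x 68 mm, so that is the master, and the pink one at (226,192) is the sample. Next I'll compute poses.

```bash
cat > m.py <<'E'
from h import *
c=robot.calibration("top");D=np.load("top0.npz");d=D['d']
def tile(name,cr,ztop):
    uv=np.array(cr)/4.6+[145,150]-0.4
    P=onz(c,uv,[ztop]*4); cen=P.mean(0)
    ex=(P[0]+P[1]-P[2]-P[3])/2; ey=(P[0]+P[3]-P[1]-P[2])/2
    print(name,cen.round(4),"len",np.linalg.norm(ex).round(4),np.linalg.norm(ey).round(4),"yaw",np.degrees(np.arctan2(ex[1],ex[0])).round(2),np.degrees(np.arctan2(-ey[0],ey[1])).round(2))
tile("master",[(90,198),(212,181),(227,286),(102,305)],.026)
tile("sample",[(303,157),(423,134),(441,238),(320,262)],.026)
tile("small",[(170,487),(250,435),(293,500),(210,553)],.008)
tile("board",[(40,104),(470,34),(516,291),(78,366)],.018)
# deck plane
def plane(poly):
    m=np.zeros(d.shape,np.uint8);cv2.fillPoly(m,[np.round(np.array(poly)/6+[295,150]-.4).astype(int)],1)
    v,u=np.nonzero(m&(d>0)); P=px2w(c,np.c_[u,v],d[v,u]); o=P.mean(0)
    for _ in range(3):
        n=np.linalg.svd(P-o)[2][2] if len(P)<2000 else None
        r=(P-o)@n;P=P[abs(r)<.004];o=P.mean(0)
    n*=np.sign(n[2]);print("plane n",n.round(4),"o",o.round(4),"tilt",np.degrees(np.arccos(n[2])).round(2),"az upslope",np.degrees(np.arctan2(-n[1],-n[0])).round(2),len(P),np.std((P-o)@n).round(4));return o,n
od,nd=plane([(160,260),(310,230),(340,370),(190,405)])
ob,nb=plane([(420,210),(560,170),(590,300),(440,335)])
print("gap",(ob-od)@nd)
def onp(uv6,o,n):
    uv=np.array(uv6,float).reshape(-1,2)/6+[295,150]-.4
    r=ray(c,uv)@c['R'];cc=-c['R'].T@c['t'];return cc+r*((o-cc)@n/(r@n))[:,None]
B=onp([(400,205),(570,155),(606,310),(428,356)],ob,nb);ex=(B[0]+B[1]-B[2]-B[3])/2;ey=(B[0]+B[3]-B[1]-B[2])/2
print("plate c",B.mean(0),np.linalg.norm(ex),np.linalg.norm(ey),np.degrees(np.arctan2(ex[1],ex[0])),np.degrees(np.arctan2(-ey[0],ey[1])))
print("disc",onp([(506,257)],ob,nb))
K=onp([(100,228),(578,102),(632,330),(148,468)],od,nd);print("deck corners",K.round(4),"center",K.mean(0));
ey=(K[0]+K[3]-K[1]-K[2])/2;ex=(K[0]+K[1]-K[2]-K[3])/2;print(np.linalg.norm(ex),np.linalg.norm(ey),"yaw",np.degrees(np.arctan2(-ey[0],ey[1])))
L=onp([(140,272),(174,422),(326,224),(357,372),(185,425),(352,376)],od,nd);print("lines",L.round(4), "ledge top edge", L[4:].mean(0))
E
python3 m.py
```

```text
master [0.5487 0.2587 0.026 ] len 0.0599 0.0695 yaw 8.61 8.07
sample [0.5731 0.14   0.026 ] len 0.0594 0.0679 yaw 9.83 10.86
small [0.4107 0.2187 0.008 ] len 0.043 0.0534 yaw 33.22 32.7
board [0.5747 0.1948 0.018 ] len 0.1493 0.2466 yaw 9.98 9.27
plane n [-0.3371 -0.0908  0.9371] o [ 0.5401 -0.1315  0.0762] tilt 20.43 az upslope 15.07 655 0.0016
plane n [-0.3449 -0.0938  0.9339] o [ 0.5622 -0.2334  0.0915] tilt 20.94 az upslope 15.22 567 0.0016
gap 0.016156456329691624
plate c [ 0.56144789 -0.23212457  0.0913658 ] 0.06530884217094637 0.07473760859885305 16.26934081292719 14.798267115668207
disc [[ 0.56146841 -0.23393302  0.09119169]]
deck corners [[ 0.5735 -0.0701  0.0942]
 [ 0.6244 -0.2664  0.0935]
 [ 0.5355 -0.2958  0.0586]
 [ 0.4805 -0.092   0.0586]] center [ 0.55348178 -0.18107211  0.07620721]
0.10089482568641754 0.20695190162638363 yaw 14.833014180370684
lines [[ 0.5569 -0.0867  0.0866]
 [ 0.4987 -0.1022  0.0641]
 [ 0.576  -0.1625  0.0861]
 [ 0.5185 -0.178   0.0639]
 [ 0.4975 -0.1068  0.0633]
 [ 0.5169 -0.176   0.0635]] ledge top edge [ 0.50718216 -0.1414091   0.06339429]
```

```bash
cat >> h.py <<'E'
def Rt(yaw,tilt):  # tool: x=-upslope, y=width, z=-normal
    a,t=np.radians([yaw,tilt])
    xs=np.array([np.cos(t)*np.cos(a),np.cos(t)*np.sin(a),np.sin(t)]);ys=np.array([-np.sin(a),np.cos(a),0]);n=np.cross(xs,ys)
    return np.c_[-xs,ys,-n]
def plan(pos,yaw,tilt):
    o=robot.get_obs();R=Ro.from_quat(o['tool_rot']).as_matrix()
    print("t",o['time'],"at",o['position'].round(4),"f",o['ft_force'].round(2),"w",o['grip_width'].round(4))
    print("shift cm",(R.T@(np.array(pos)-o['position'])*100).round(2),"rv deg",np.degrees(Ro.from_matrix(R.T@Rt(yaw,tilt)).as_rotvec()).round(2))
E
python3 -c "
from h import *
plan([.5487,.2587,.14],8.3,0)"
```

```text
Traceback (most recent call last):
  File "h.py", line 19, in plan
    print("t",o['time'],"at",o['position'].round(4),"f",o['ft_force'].round(2),"w",o['grip_width'].round(4))
                                                                                   ^^^^^^^^^^^^^^^^^^^^^
AttributeError: 'float' object has no attribute 'round'
```

```bash
sed -i "s/o\['grip_width'\].round(4)/round(o['grip_width'],4)/" h.py
python3 -c "
from h import *
plan([.5487,.2587,.14],8.3,0)"
```

```text
t 0.1 at [0.1765 0.5989 0.2217] f [ 0.47  0.1  -0.2 ] w 0.087
shift cm [-45.33 -22.08   8.19] rv deg [ -0.1   -0.04 -24.73]
```

Call:
{"name": "drive_tool", "arguments": {
  "targets": [-3.8, -1.8, 0.7, 0, 0, -2.1, -7.6, -3.7, 1.4, 0, 0, -4.1, -11.3, -5.5, 2.0, 0, 0, -6.2, -15.1, -7.4, 2.7, 0, 0, -8.2, -18.9, -9.2, 3.4, 0, 0, -10.3, -22.7, -11.0, 4.1, 0, 0, -12.4, -26.4, -12.9, 4.8, 0, 0, -14.4, -30.2, -14.7, 5.5, 0, 0, -16.5, -34.0, -16.6, 6.1, 0, 0, -18.5, -37.8, -18.4, 6.8, 0, 0, -20.6, -41.6, -20.2, 7.5, 0, 0, -22.7, -45.3, -22.1, 8.2, 0, 0, -24.7],
  "grip": -0.1,
  "squeeze": 40
}}

```text
time: 1.1
position: [0.5422, 0.2649, 0.1416]
tool_rot: [-0.073, 0.997, 0.0, -0.0]
ft_force: [0.5, 0.9, -0.4]
grip_width: 0.0484
```

Call:
{"name": "drive_tool", "arguments": {
  "targets": [0, 0, 0, 0, 0, 0, 0, 0, 0, 0, 0, 0, 0, 0, 0, 0, 0, 0]
}}

```text
time: 1.35
position: [0.5403, 0.2663, 0.1417]
tool_rot: [-0.071, 0.997, 0.0, -0.001]
ft_force: [-0.5, -0.1, 0.1]
grip_width: 0.0476
```

```bash
python3 - <<'E'
from h import *
plan([.5487,.2587,.14],8.3,0)
o=robot.get_obs();np.savez("w1o.npz",p=o['position'],q=o['tool_rot'])
p,d=robot.camera("wrist");cv2.imwrite("pics/w1.png",p[:,:,::-1]);np.savez("w1.npz",p=p,d=d);print(robot.calibration("wrist"))
E
```

```text
t 1.35 at [0.5403 0.2663 0.1417] f [-0.5  -0.14  0.08] w 0.0476
shift cm [-0.72 -0.87  0.17] rv deg [ 0.01 -0.12 -0.11]
{'mtx': array([[267.32584174,   0.        , 253.11061737],
       [  0.        , 267.32584174, 184.93767561],
       [  0.        ,   0.        ,   1.        ]]), 'distortion': array([-0.01977641,  0.        ,  0.        ,  0.        ,  0.        ]), 'hand_eye': array([[ 6.46498045e-04, -9.70909064e-01, -2.39447639e-01,
         6.52021848e-02],
       [ 9.99999588e-01,  4.75272785e-04,  7.72825009e-04,
        -4.16624546e-04],
       [-6.36539860e-04, -2.39448040e-01,  9.70908971e-01,
        -1.61831835e-01],
       [ 0.00000000e+00,  0.00000000e+00,  0.00000000e+00,
         1.00000000e+00]])}
```

View pics/w1.png

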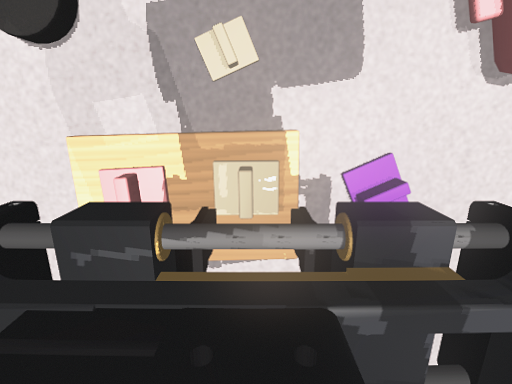

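The wrist view shows the master tile at about (246,188), with its lug spanning columns 239–253 and rows 167–218. I'll cross-check its position from this view.

```bash
cat >> h.py <<'E'
def wpx(uv,d,oo):
    c=robot.calibration("wrist");H=c['hand_eye'];P=ray(c,uv)*np.asarray(d).reshape(-1,1)
    P=P@H[:3,:3].T+H[:3,3];return P@Ro.from_quat(oo['q']).as_matrix().T+oo['p']
E
python3 - <<'E'
from h import *
D=np.load("w1.npz");o=np.load("w1o.npz");p=D['p']
cv2.imwrite("pics/w1c.png",cv2.resize(p[140:240,60:330],None,fx=2.9,fy=2.9,interpolation=cv2.INTER_CUBIC)[:,:,::-1])
for u,v in [(225,190),(268,180),(246,175),(246,200),(246,210),(230,165),(155,180),(124,185)]: print(u,v,wpx([(u,v)],[D['d'][v,u]],o).round(4))
E
```

```text
225 190 [[0.5531 0.2375 0.0261]]
268 180 [[0.5356 0.2815 0.0262]]
246 175 [[0.5287 0.2575 0.0499]]
246 200 [[0.5541 0.2609 0.0487]]
246 210 [[0.5639 0.2623 0.0504]]
230 165 [[0.5255 0.2394 0.0258]]
155 180 [[0.553  0.1621 0.0257]]
124 185 [[0.5552 0.141  0.0514]]
```

View pics/w1c.png

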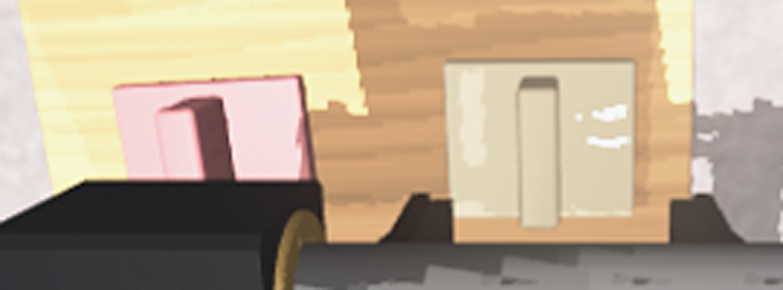

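```bash
cat >> h.py <<'E'
def wz(uv,z,oo):
    A=wpx(uv,[0]*len(uv),oo);B=wpx(uv,[1]*len(uv),oo);k=(z-A[:,2])/(B-A)[:,2];return A+(B-A)*k[:,None]
E
python3 - <<'E'
from h import *
o=np.load("w1o.npz")
f=lambda a:np.array(a)/2.9+[60,140]-.3
P=wz(f([(444,60),(634,60),(633,214),(450,216)]),.026,o);print(P.round(4),P.mean(0).round(4),np.linalg.norm(P[0]-P[1]),np.linalg.norm(P[0]-P[3]))
L=wz(f([(518,88),(557,88),(559,226),(521,226)]),.051,o);print(L.round(4),L.mean(0).round(4),np.linalg.norm(L[0]-L[1]),np.linalg.norm(L[0]-L[3]))
plan([.5490,.2595,.028],8,0)
E
```

```text
[[0.5231 0.221  0.026 ]
 [0.5133 0.2889 0.026 ]
 [0.5713 0.2982 0.026 ]
 [0.582  0.2297 0.026 ]] [0.5475 0.2595 0.026 ] 0.06854945562567877 0.05953357523087683
[[0.5247 0.2495 0.051 ]
 [0.5229 0.2623 0.051 ]
 [0.5708 0.2698 0.051 ]
 [0.5726 0.2568 0.051 ]] [0.5477 0.2596 0.051 ] 0.01291044904636085 0.048485613856454474
t 1.4 at [0.5398 0.267  0.142 ] f [ 0.2   0.71 -0.77] w 0.0481
shift cm [-0.82 -0.87 11.4 ] rv deg [ 0.01 -0.1   0.28]
```

Both cameras agree on (0.548, 0.259), yaw 8.3°. Descending to grasp.

Call:
{"name": "drive_tool", "arguments": {
  "targets": [-0.4, -0.5, 1, 0, 0, 0, -0.7, -0.9, 3, 0, 0, 0, -0.7, -0.9, 5, 0, 0, 0, -0.7, -0.9, 7, 0, 0, 0, -0.7, -0.9, 8.5, 0, 0, 0, -0.7, -0.9, 9.5, 0, 0, 0, -0.7, -0.9, 10.2, 0, 0, 0, -0.7, -0.9, 10.8, 0, 0, 0, -0.7, -0.9, 11.2, 0, 0, 0, -0.7, -0.9, 11.2, 0, 0, 0, -0.7, -0.9, 11.2, 0, 0, 0]
}}

```text
time: 2.32
position: [0.5496, 0.2588, 0.0307]
tool_rot: [-0.072, 0.997, 0.0, 0.0]
ft_force: [-0.1, -0.9, 0.2]
grip_width: 0.0479
```

```bash
python3 - <<'E'
from h import *
plan([.548,.2594,.028],8.3,0)
E
```

```text
t 2.3167 at [0.5496 0.2588 0.0307] f [-0.12 -0.91  0.22] w 0.0479
shift cm [0.15 0.08 0.27] rv deg [ 0.    0.05 -0.02]
```

Call:
{"name": "drive_tool", "arguments": {
  "targets": [0.1, 0, 0.2, 0, 0, 0, 0.1, 0, 0.2, 0, 0, 0, 0.1, 0, 0.2, 0, 0, 0]
}}

```text
time: 2.57
position: [0.5485, 0.2585, 0.0287]
tool_rot: [-0.072, 0.997, 0.0, 0.0]
ft_force: [-0.1, -0.9, 1.0]
grip_width: 0.0481
```

Call:
{"name": "drive_tool", "arguments": {
  "targets": [0, 0, 0, 0, 0, 0, 0, 0, 0, 0, 0, 0, 0, 0, 0, 0, 0, 0, 0, 0, 0, 0, 0, 0, 0, 0, 0, 0, 0, 0, 0, 0, 0, 0, 0, 0],
  "grip": 1,
  "squeeze": 40
}}

```text
time: 3.07
position: [0.5483, 0.2585, 0.0283]
tool_rot: [-0.072, 0.997, 0.0, 0.0]
ft_force: [-0.5, -0.7, 0.1]
grip_width: 0.0155
```

Call:
{"name": "drive_tool", "arguments": {
  "targets": [0, 0, -1, 0, 0, 0, 0, 0, -2.5, 0, 0, 0, 0, 0, -5, 0, 0, 0, 0, 0, -7.5, 0, 0, 0, 0, 0, -10, 0, 0, 0, 0, 0, -12.5, 0, 0, 0, 0, 0, -14.5, 0, 0, 0, 0, 0, -15, 0, 0, 0, 0, 0, -15, 0, 0, 0]
}}

```text
time: 3.82
position: [0.5493, 0.2588, 0.1804]
tool_rot: [-0.072, 0.997, 0.0, 0.002]
ft_force: [0.3, -0.1, -2.0]
grip_width: 0.0138
```

```bash
python3 - <<'E'
from h import *
plan([.548,.2594,.18],8.3,0)
o=robot.get_obs();np.savez("w2o.npz",p=o['position'],q=o['tool_rot'])
p,d=robot.camera("wrist");cv2.imwrite("pics/w2.png",p[:,:,::-1]);np.savez("w2.npz",p=p,d=d)
E
```

```text
t 3.8167 at [0.5493 0.2588 0.1804] f [ 0.35 -0.07 -1.99] w 0.0138
shift cm [0.12 0.07 0.04] rv deg [ 0.03  0.24 -0.03]
```

View pics/w2.png

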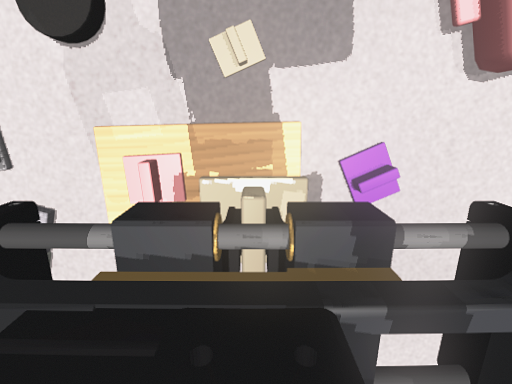

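The master is held: opening 13.8 mm on the 14 mm lug, with 2 N extra weight. Now I'll work out the rest pose and hover tilted over it.

```bash
cat >> h.py <<'E'
def stand(W,yaw,tilt):
    R=Rt(yaw,tilt);x,y,n=-R[:,0],R[:,1],-R[:,2]
    return W-.0045*x+.104*y-.016*n,x,y,n
E
python3 - <<'E'
from h import *
W=np.array([.5615,-.2325,.0914]);rest,x,y,n=stand(W,15,20.6);print("rest",rest.round(4),"n",n)
lt=np.array([.5072,-.1414,.0634]);print("ledge face pred",rest-.0305*x,"meas",lt, (lt-rest)@x,(lt-rest)@y,(lt-rest)@n)
for q in([.5569,-.0867,.0866],[.4987,-.1022,.0641],[.576,-.1625,.0861],[.5185,-.178,.0639],[.5401,-.1315,.0762]): print(((np.array(q)-rest)@np.c_[x,y,n]).round(4))
o=np.load("w2o.npz");D=np.load("w2.npz")
c=robot.calibration("wrist");H=c['hand_eye']
for u,v in [(215,185),(290,185),(254,195)]: print("tool",((ray(c,[(u,v)])*D['d'][v,u])@H[:3,:3].T+H[:3,3]).round(4))
print("cornertool",[((ray(c,[q])/(((ray(c,[q])@H[:3,:3].T))[0,2])*(0.0023-H[2,3]))@H[:3,:3].T+H[:3,3]).round(4) for q in((200,178),(307,178))])
plan(rest+n*.08,15,20.6)
E
```

```text
rest [ 0.536  -0.1317  0.0748] n [-0.33985293 -0.09106332  0.93605954]
ledge face pred [ 0.50837472 -0.13906615  0.06410859] meas [ 0.5072 -0.1414  0.0634] -0.03237687552062986 -0.0019502830759990078 -5.152103594024368e-05
[ 0.034   0.038  -0.0002]
[-0.0303  0.0381 -0.0001]
[ 0.0327 -0.0401 -0.0003]
[-0.0309 -0.0402 -0.0001]
[ 0.0043 -0.0009 -0.0002]
tool [[ 0.0245 -0.0245  0.003 ]]
tool [[0.0244 0.0232 0.0037]]
tool [[ 0.0244  0.0002 -0.0198]]
cornertool [array([[ 0.0292, -0.0337,  0.0023]]), array([[0.0292, 0.0336, 0.0023]])]
t 3.8667 at [0.5481 0.2585 0.1787] f [-0.23 -0.45 -1.32] w 0.0134
shift cm [  9.61 -38.77   2.88] rv deg [ -1.21 -20.54  -6.66]
```

Call:
{"name": "drive_tool", "arguments": {
  "targets": [0.3, -1.5, 0, 0, -1, -0.3, 0.8, -4, 0, 0, -2.5, -0.7, 1.5, -7, 0, 0, -4, -1.2, 2.4, -10, 0, 0, -5.5, -1.8, 3.2, -13, 0, 0, -7, -2.3, 4, -16, 0, 0, -8.5, -2.8, 4.7, -19, 0.3, 0, -10, -3.3, 5.4, -22, 0.6, -0.6, -11.5, -3.8, 6.2, -25, 1, -0.7, -13, -4.3, 7, -28, 1.4, -0.8, -14.5, -4.8, 7.7, -31, 1.8, -0.9, -16, -5.2, 8.4, -33.5, 2.2, -1, -17.5, -5.7]
}}

```text
time: 4.87
position: [0.5119, -0.0865, 0.1546]
tool_rot: [-0.12, 0.981, 0.02, 0.15]
ft_force: [0.1, -0.9, -2.2]
grip_width: 0.0138
```

```bash
python3 - <<'E'
from h import *
W=np.array([.5615,-.2325,.0914]);rest,x,y,n=stand(W,15,20.6)
plan(rest+n*.08,15,20.6)
E
```

```text
t 4.8667 at [ 0.5119 -0.0865  0.1546] f [ 0.11 -0.94 -2.15] w 0.0138
shift cm [ 1.64 -5.01 -0.02] rv deg [-0.14 -3.16 -1.  ]
```

Call:
{"name": "drive_tool", "arguments": {
  "targets": [0.5, -2, 0, 0, -1, -0.3, 1, -3.8, 0, 0, -2.2, -0.7, 1.4, -5, 0, 0, -3.2, -1, 1.4, -5, 0, 0, -3.2, -1, 1.4, -5, 0, 0, -3.2, -1, 1.4, -5, 0, 0, -3.2, -1]
}}

```text
time: 5.37
position: [0.5156, -0.1331, 0.1552]
tool_rot: [-0.127, 0.976, 0.021, 0.173]
ft_force: [0.4, 0.2, -1.6]
grip_width: 0.0134
```

```bash
python3 - <<'E'
from h import *
W=np.array([.5615,-.2325,.0914]);rest,x,y,n=stand(W,15,20.6)
plan(rest+n*.08,15,20.6)
o=robot.get_obs();np.savez("w3o.npz",p=o['position'],q=o['tool_rot'])
p,d=robot.camera("wrist");cv2.imwrite("pics/w3.png",cv2.resize(p,None,fx=1.5,fy=1.5)[:,:,::-1]);np.savez("w3.npz",p=p,d=d)
E
```

```text
t 5.3667 at [ 0.5156 -0.1331  0.1552] f [ 0.42  0.17 -1.56] w 0.0134
shift cm [ 0.95 -0.39  0.23] rv deg [-0.24 -0.54 -0.12]
```

View pics/w3.png

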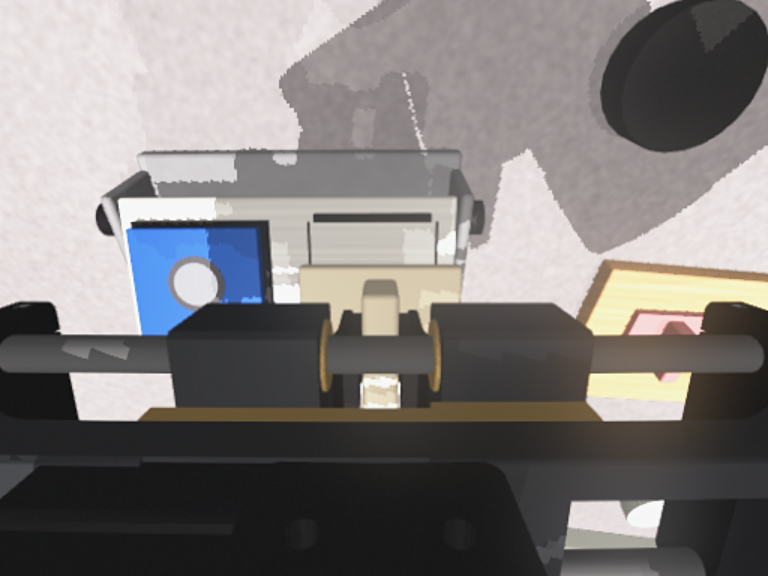

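The wrist view at 1.5x shows the ledge bar at (314–432, 212–222) and the side lines at columns 310 and 437. The blue plate's low corners are at (127,231) and (262,222), and the window disc is at (196,284). I'll measure from it.

```bash
python3 - <<'E'
from h import *
D=np.load("w3.npz");o=np.load("w3o.npz");p=D['p'];d=D['d']
cv2.imwrite("pics/w3c.png",cv2.resize(p[125:225,75:325],None,fx=3.2,fy=3.2,interpolation=cv2.INTER_CUBIC)[:,:,::-1])
def plane(u0,u1,v0,v1):
    v,u=np.mgrid[v0:v1,u0:u1].reshape(2,-1);k=d[v,u]>0;v=v[k];u=u[k]
    P=wpx(np.c_[u,v],d[v,u],o);q=P.mean(0)
    for _ in range(3):
        n=np.linalg.svd(P-q)[2][2];P=P[abs((P-q)@n)<.003];q=P.mean(0)
    n*=np.sign(n[2]);print("n",n.round(4),"o",q.round(4),"tilt",np.degrees(np.arccos(n[2])).round(2),"az",np.degrees(np.arctan2(-n[1],-n[0])).round(2),len(P));return q,n
od,nd=plane(209,288,150,174);od2,_=plane(90,300,135,139);ob,nb=plane(92,165,160,215)
print("gap",(ob-od)@nb,(od2-od)@nb)
W=np.array([.5615,-.2325,.0914]);rest,x,y,n=stand(W,15,20.6);print("rel rest: deck",(od-rest)@n,"plate",(ob-rest)@n)
E
```

```text
n [-0.3336 -0.0906  0.9383] o [ 0.5193 -0.1375  0.0687] tilt 20.22 az 15.2 1887
n [-0.2204 -0.0593  0.9736] o [ 0.511  -0.1893  0.0608] tilt 13.2 az 15.06 835
n [0.7754 0.5345 0.3362] o [ 0.5109 -0.2103  0.1524] tilt 70.36 az -145.42 1028
gap -0.017376885633922506 -0.036848452446229016
rel rest: deck 0.00042597472925608306 plate 0.08827122304822897
```

View pics/w3c.png

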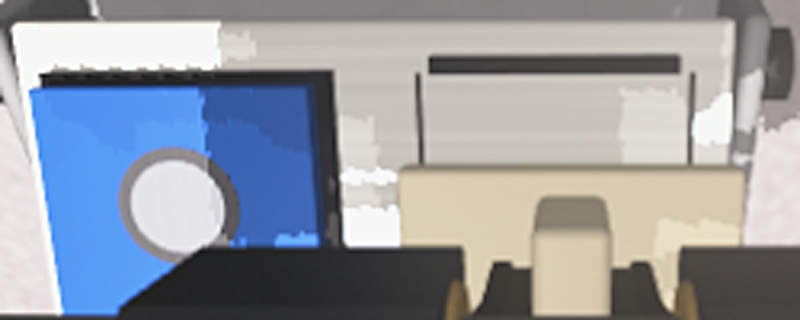

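```bash
python3 - <<'E'
from h import *
D=np.load("w3.npz");o=np.load("w3o.npz");d=D['d']
W=np.array([.5615,-.2325,.0914]);rest,x,y,n=stand(W,15,20.6)
F=np.c_[x,y,n]
v,u=np.mgrid[155:195,90:165].reshape(2,-1);P=wpx(np.c_[u,v],d[v,u],o);
q=P.mean(0)
for _ in range(4):
    q=np.median(P,0);nn=np.linalg.svd(P-P.mean(0))[2][2];nn*=np.sign(nn[2]);P=P[abs((P-P.mean(0))@nn)<.004]
print("plate n",nn,"h",(P.mean(0)-rest)@n,len(P))
def onp(uv,h):
    uv=np.array(uv)/3.2+[75,125]-.35
    A=wpx(uv,[0]*len(uv),o);B=wpx(uv,[1]*len(uv),o)-A;k=((rest+h*n-A)@n)/(B@n);return (A+B*k[:,None]-rest)@F
print("ledge h6",onp([(430,73),(680,73),(430,55),(680,55)],.006).round(4))
print("ledge base",onp([(430,73),(680,73)],0).round(4))
print("lines",onp([(418,75),(422,160),(691,75),(690,160)],0).round(4))
print("deck low edge",onp([(12,22),(735,20)],0).round(4))
print("plate h16 corners, disc",onp([(30,90),(308,86),(180,205)],.016).round(4), "expect window",(.0045,-.104))
E
```

```text
plate n [-0.34218657 -0.09151393  0.93516498] h 0.016480798833964274 707
ledge h6 [[-0.0321 -0.0357  0.006 ]
 [-0.0319  0.0338  0.006 ]
 [-0.037  -0.0355  0.006 ]
 [-0.0369  0.0336  0.006 ]]
ledge base [[-0.0315 -0.0367 -0.    ]
 [-0.0314  0.0345  0.    ]]
lines [[-0.0309 -0.0402 -0.    ]
 [-0.0063 -0.04   -0.    ]
 [-0.0308  0.0376  0.    ]
 [-0.0062  0.0381  0.    ]]
deck low edge [[-0.0464 -0.1552  0.    ]
 [-0.0462  0.0495 -0.    ]]
plate h16 corners, disc [[-0.0288 -0.1425  0.016 ]
 [-0.0296 -0.0669  0.016 ]
 [ 0.0032 -0.105   0.016 ]] expect window (0.0045, -0.104)
```

Top and wrist measurements agree to about 1 mm. I'll approach to about 15 mm off the deck, 2 mm above the ledge.

```bash
cat >> h.py <<'E'
YAW,TILT=15.,20.6
_W=np.array([.5615,-.2325,.0914]);rest,X,Y,N=stand(_W,YAW,TILT);rest=rest-.0012*X-.001*Y+.0003*N
win=rest+.0045*X-.104*Y+.016*N
def rel(ref): 
    o=robot.get_obs();print("rel",((o['position']-ref)@np.c_[X,Y,N]*1000).round(2),"force xyz slope",(o['ft_force']@np.c_[X,Y,N]).round(2))
E
python3 - <<'E'
from h import *
plan(rest+.002*X+.0253*N,YAW,TILT)
E
```

```text
t 5.4167 at [ 0.5157 -0.1329  0.1553] f [-0.64 -0.63 -1.32] w 0.0139
shift cm [ 0.84 -0.49  5.68] rv deg [-0.25 -0.53 -0.09]
```

Call:
{"name": "drive_tool", "arguments": {
  "targets": [0.3, -0.2, 0.8, 0, -0.2, 0, 0.6, -0.4, 1.8, 0, -0.5, 0, 0.8, -0.5, 2.8, 0, -0.5, 0, 0.8, -0.5, 3.8, 0, -0.5, 0, 0.8, -0.5, 4.7, 0, -0.5, 0, 0.8, -0.5, 5.3, 0, -0.5, 0, 0.8, -0.5, 5.6, 0, -0.5, 0, 0.8, -0.5, 5.6, 0, -0.5, 0, 0.8, -0.5, 5.6, 0, -0.5, 0]
}}

```text
time: 6.17
position: [0.5379, -0.1321, 0.1089]
tool_rot: [-0.122, 0.979, 0.017, 0.165]
ft_force: [-0.3, 0.1, -1.6]
grip_width: 0.014
```

```bash
python3 - <<'E'
from h import *
plan(rest+.002*X+.0103*N,YAW,TILT);rel(rest)
E
```

```text
t 6.1667 at [ 0.5379 -0.1321  0.1089] f [-0.29  0.08 -1.59] w 0.014
shift cm [1.23 0.01 2.1 ] rv deg [-0.7  -1.46 -0.67]
rel [14.81  0.04 30.94] force xyz slope [-0.8   0.15 -1.4 ]
```

Call:
{"name": "drive_tool", "arguments": {
  "targets": [0, 0, 0, 0, 0, 0, 0, 0, 0, 0, 0, 0, 0, 0, 0, 0, 0, 0]
}}

```text
time: 6.42
position: [0.538, -0.1325, 0.1095]
tool_rot: [-0.122, 0.978, 0.016, 0.166]
ft_force: [0.2, -0.1, -1.9]
grip_width: 0.0135
```

```bash
python3 - <<'E'
from h import *
plan(rest+.002*X+.0103*N,YAW,TILT);rel(rest);print(robot.get_obs()['q'])
E
```

```text
t 6.4167 at [ 0.538  -0.1325  0.1095] f [ 0.25 -0.12 -1.92] w 0.0135
shift cm [1.25 0.04 2.16] rv deg [-0.76 -1.41 -0.68]
rel [15.04 -0.29 31.58] force xyz slope [-0.48 -0.18 -1.87]
[-0.57821062  0.54270417  1.94085908  0.53698791  0.47938649 -2.85394918]
```

Joint 6 is at its −2.85 limit, which is why the pose stalls. The tile may sit either way round, so I'll lift and give the tool a half turn about its axis.

Call:
{"name": "drive_tool", "arguments": {
  "targets": [0, 0, -1, 0, 0, 0, 0, 0, -2.5, 0, 0, 0, 0, 0, -4, 0, 0, 3, 0, 0, -4.5, 0, 0, 9, 0, 0, -4.5, 0, 0, 16, 0, 0, -4.5, 0, 0, 23, 0, 0, -4.5, 0, 0, 30, 0, 0, -4.5, 0, 0, 37, 0, 0, -4.5, 0, 0, 44, 0, 0, -4.5, 0, 0, 51, 0, 0, -4.5, 0, 0, 58, 0, 0, -4.5, 0, 0, 65]
}}

```text
time: 7.42
position: [0.5233, -0.1357, 0.1525]
tool_rot: [0.426, 0.889, 0.103, 0.131]
ft_force: [-0.7, 0.6, -1.6]
grip_width: 0.0139
```

Call:
{"name": "drive_tool", "arguments": {
  "targets": [0, 0, 0, 0, 0, 7, 0, 0, 0, 0, 0, 14, 0, 0, 0, 0, 0, 21, 0, 0, 0, 0, 0, 28, 0, 0, 0, 0, 0, 35, 0, 0, 0, 0, 0, 42, 0, 0, 0, 0, 0, 49, 0, 0, 0, 0, 0, 56, 0, 0, 0, 0, 0, 63, 0, 0, 0, 0, 0, 70, 0, 0, 0, 0, 0, 77, 0, 0, 0, 0, 0, 84]
}}

```text
time: 8.42
position: [0.5233, -0.1357, 0.1525]
tool_rot: [0.911, 0.376, 0.164, 0.028]
ft_force: [0.7, 0.2, -1.4]
grip_width: 0.0139
```

Call:
{"name": "drive_tool", "arguments": {
  "targets": [0, 0, 0, 0, 0, 7, 0, 0, 0, 0, 0, 14, 0, 0, 0, 0, 0, 21, 0, 0, 0, 0, 0, 26, 0, 0, 0, 0, 0, 30, 0, 0, 0, 0, 0, 30, 0, 0, 0, 0, 0, 30, 0, 0, 0, 0, 0, 30]
}}

```text
time: 9.08
position: [0.5234, -0.1356, 0.1521]
tool_rot: [0.977, 0.131, 0.166, -0.015]
ft_force: [-0.2, -0.2, -1.2]
grip_width: 0.0138
```

```bash
cat >> h.py <<'E'
def planf(pos,yaw=YAW,tilt=TILT):
    o=robot.get_obs();R=Ro.from_quat(o['tool_rot']).as_matrix();T=Rt(yaw,tilt)@np.diag([-1,-1,1.])
    print("t",round(o['time'],2),"at",o['position'].round(4),"f",o['ft_force'].round(2),"w",round(o['grip_width'],4),"q",o['q'].round(2))
    print("shift cm",(R.T@(np.array(pos)-o['position'])*100).round(2),"rv deg",np.degrees(Ro.from_matrix(R.T@T).as_rotvec()).round(2))
E
python3 - <<'E'
from h import *
planf(rest+.002*X+.0303*N);rel(rest)
E
```

```text
t 9.08 at [ 0.5234 -0.1356  0.1521] f [-0.21 -0.2  -1.17] w 0.0138 q [-0.6   0.45  1.94  0.46  0.57  0.33]
shift cm [-1.3  -0.03  4.67] rv deg [0.74 1.43 0.42]
rel [16.12  0.41 76.63] force xyz slope [-0.65 -0.14 -1.01]
```

Call:
{"name": "drive_tool", "arguments": {
  "targets": [-0.4, 0, 1, 0.3, 0.5, 0.2, -0.8, 0, 2, 0.7, 1, 0.4, -1.3, 0, 3, 0.7, 1.4, 0.4, -1.3, 0, 4, 0.7, 1.4, 0.4, -1.3, 0, 4.6, 0.7, 1.4, 0.4, -1.3, 0, 4.6, 0.7, 1.4, 0.4, -1.3, 0, 4.6, 0.7, 1.4, 0.4]
}}

```text
time: 9.67
position: [0.5268, -0.1354, 0.1038]
tool_rot: [0.976, 0.128, 0.177, -0.023]
ft_force: [0.0, 0.0, -1.8]
grip_width: 0.0137
```

```bash
python3 - <<'E'
from h import *
planf(rest+.002*X+.0123*N);rel(rest)
E
```

```text
t 9.67 at [ 0.5268 -0.1354  0.1038] f [ 0.04  0.04 -1.82] w 0.0137 q [-0.62  0.55  1.98  0.65  0.46  0.13]
shift cm [-0.02 -0.02  1.79] rv deg [-0.    0.05 -0.04]
rel [ 2.18 -0.19 30.24] force xyz slope [-0.59  0.03 -1.73]
```

Call:
{"name": "drive_tool", "arguments": {
  "targets": [0, 0, 0.5, 0, 0, 0, 0, 0, 1, 0, 0, 0, 0, 0, 1.4, 0, 0, 0, 0, 0, 1.6, 0, 0, 0, 0, 0, 1.75, 0, 0, 0, 0, 0, 1.75, 0, 0, 0, 0, 0, 1.75, 0, 0, 0]
}}

```text
time: 10.25
position: [0.5323, -0.1338, 0.0875]
tool_rot: [0.976, 0.128, 0.177, -0.023]
ft_force: [0.1, 0.0, -1.3]
grip_width: 0.0136
```

Call:
{"name": "drive_tool", "arguments": {
  "targets": [0, 0, 0.05, 0, 0, 0, 0, 0, 0.1, 0, 0, 0, 0, 0, 0.15, 0, 0, 0, 0, 0, 0.2, 0, 0, 0, 0, 0, 0.2, 0, 0, 0]
}}

```text
time: 10.67
position: [0.5329, -0.1338, 0.0863]
tool_rot: [0.976, 0.128, 0.177, -0.023]
ft_force: [-2.9, -0.4, 4.5]
grip_width: 0.0137
```

```bash
python3 - <<'E'
from h import *
planf(rest+.002*X+.0103*N);rel(rest)
E
```

```text
t 10.67 at [ 0.5329 -0.1338  0.0863] f [-2.86 -0.38  4.49] w 0.0137 q [-0.6   0.59  1.98  0.7   0.43  0.09]
shift cm [ 0.   -0.03  0.13] rv deg [ 0.04  0.02 -0.06]
rel [ 1.95 -0.28 11.62] force xyz slope [-1.1   0.37  5.21]
```

Contact at 5 N normal, square. I'll slide gently to the ledge and release.

Call:
{"name": "drive_tool", "arguments": {
  "targets": [-0.05, 0, -0.05, 0, 0, 0, -0.1, 0, -0.05, 0, 0, 0, -0.15, 0, -0.05, 0, 0, 0, -0.2, 0, -0.05, 0, 0, 0, -0.2, 0, -0.05, 0, 0, 0]
}}

```text
time: 11.08
position: [0.5319, -0.1341, 0.086]
tool_rot: [0.975, 0.128, 0.178, -0.023]
ft_force: [2.2, 3.7, 3.4]
grip_width: 0.0138
```

```bash
python3 - <<'E'
from h import *
planf(rest+.002*X+.0103*N);rel(rest)
E
```

```text
t 11.08 at [ 0.5319 -0.1341  0.086 ] f [2.22 3.67 3.36] w 0.0138 q [-0.61  0.59  1.98  0.71  0.43  0.08]
shift cm [ 0.11 -0.03  0.14] rv deg [ 0.02 -0.05 -0.07]
rel [ 0.89 -0.31 11.69] force xyz slope [4.08 2.97 2.05]
```

The ledge pushes back 4 N up-slope, so the low edge is at the ledge. Opening.

Call:
{"name": "drive_tool", "arguments": {
  "targets": [0, 0, 0, 0, 0, 0, 0, 0, 0, 0, 0, 0, 0, 0, 0, 0, 0, 0, 0, 0, 0, 0, 0, 0, 0, 0, 0, 0, 0, 0, 0, 0, 0, 0, 0, 0],
  "grip": -0.1
}}

```text
time: 11.58
position: [0.5308, -0.1343, 0.0852]
tool_rot: [0.976, 0.128, 0.177, -0.023]
ft_force: [-0.1, 0.2, -0.3]
grip_width: 0.0438
```

Call:
{"name": "drive_tool", "arguments": {
  "targets": [0, 0, -0.5, 0, 0, 0, 0, 0, -1.5, 0, 0, 0, 0, 0, -3, 0, 0, 0, 0, 0, -5, 0, 0, 0, 0, 0, -7.5, 0, 0, 0, 0, 0, -10, 0, 0, 0, 0, 0, -12, 0, 0, 0, 0, 0, -12, 0, 0, 0, 0, 0, -12, 0, 0, 0]
}}

```text
time: 12.33
position: [0.4905, -0.1456, 0.199]
tool_rot: [0.975, 0.128, 0.178, -0.022]
ft_force: [0.2, -0.2, 0.6]
grip_width: 0.0479
```

```bash
python3 - <<'E'
from h import *
o=robot.get_obs();np.savez("w4o.npz",p=o['position'],q=o['tool_rot'])
p,d=robot.camera("wrist");cv2.imwrite("pics/w4.png",p[:,:,::-1]);np.savez("w4.npz",p=p,d=d)
for nm in ("top","scene"):
    t,dt=robot.camera(nm);np.savez(nm+"4.npz",p=t,d=dt)
    r=(slice(140,240),slice(290,415)) if nm=="top" else (slice(195,315),slice(125,245))
    cv2.imwrite(f"pics/{nm}4.png",cv2.resize(t[r],None,fx=5,fy=5,interpolation=cv2.INTER_CUBIC)[:,:,::-1])
rel(rest);print(o['q'])
E
```

```text
rel [ -0.61   0.36 130.8 ] force xyz slope [-0.02  0.35  0.13]
[-0.68586671  0.33109113  1.96591015  0.46915451  0.68100203  0.28131008]
```

View pics/w4.png

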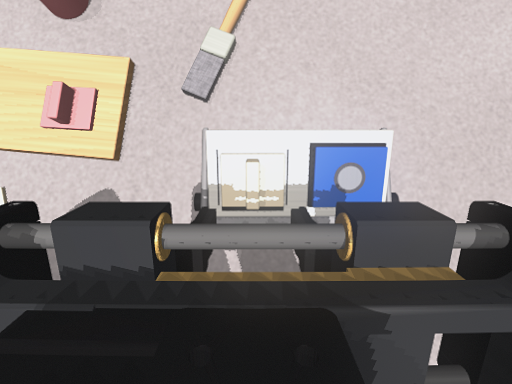

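View pics/scene4.png

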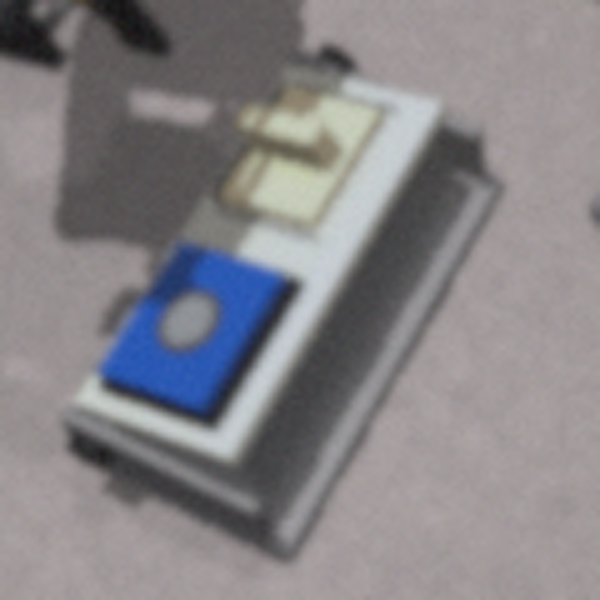

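The wrist view shows the master at (222–285, 152–208), square between the lines, with its lug at column 252. The window disc is at (349,178). I'll check both numerically, plus the sample tile.

```bash
python3 - <<'E'
from h import *
D=np.load("w4.npz");o=np.load("w4o.npz");p=D['p'];d=D['d']
cv2.imwrite("pics/w4c.png",cv2.resize(p[120:225,195:400],None,fx=3.8,fy=3.8,interpolation=cv2.INTER_CUBIC)[:,:,::-1])
cv2.imwrite("pics/w4s.png",cv2.resize(p[40:170,0:140],None,fx=4.5,fy=4.5,interpolation=cv2.INTER_CUBIC)[:,:,::-1])
F=np.c_[X,Y,N]
def pl(u0,u1,v0,v1,nm):
    v,u=np.mgrid[v0:v1,u0:u1].reshape(2,-1);k=d[v,u]>0;P=(wpx(np.c_[u,v],np.where(d[v,u]>0,d[v,u],1),o)[k]-rest)@F
    m=np.median(P[:,2]);P=P[abs(P[:,2]-m)<.005];n=np.linalg.svd(P-P.mean(0))[2][2];n*=np.sign(n[2]);print(nm,P.mean(0).round(4),"n",n.round(4),len(P))
pl(225,243,155,205,"tile L");pl(262,282,155,205,"tile R");pl(320,378,150,200,"plate");pl(210,390,133,140,"deck")
E
```

```text
tile L [0.0004 0.0203 0.0081] n [ 0.0021 -0.0027  1.    ] 897
tile R [ 0.0004 -0.0214  0.0081] n [ 0.0042 -0.003   1.    ] 991
plate [ 0.0076 -0.103   0.0162] n [7.e-04 5.e-04 1.e+00] 2889
deck [ 0.0472 -0.0518 -0.    ] n [ 9.e-03 -1.e-04  1.e+00] 1256
```

View pics/w4c.png

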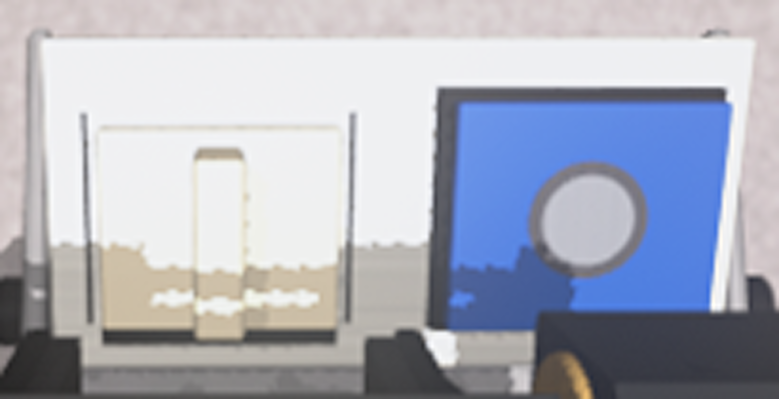

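View pics/w4s.png

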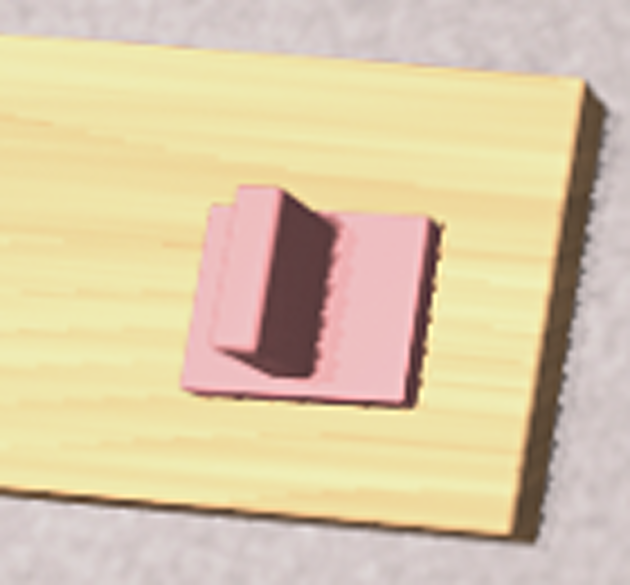

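The master is flat (<0.3°), square and centred within 1 mm. Now the sample.

```bash
python3 - <<'E'
from h import *
o=np.load("w4o.npz")
f=lambda a:np.array(a)/4.5+[0,40]-.35
P=wz(f([(210,205),(435,217),(408,402),(184,387)]),.026,o);a=P[0]-P[3];print(P.round(4),P.mean(0).round(4),np.linalg.norm(P[0]-P[1]),np.linalg.norm(a),np.degrees(np.arctan2(a[1],a[0])))
e=P[0]-P[1];print(np.degrees(np.arctan2(-e[0],e[1])))
planf([.573,.14,.14],10.3,0)
E
```

```text
[[0.5945 0.1788 0.026 ]
 [0.6083 0.1091 0.026 ]
 [0.5506 0.0976 0.026 ]
 [0.5377 0.1659 0.026 ]] [0.5728 0.1378 0.026 ] 0.0710435166858688 0.058250300684976455 12.805186876319322
11.201892204950799
t 12.48 at [ 0.4899 -0.1447  0.1969] f [-0.15  0.32  0.11] w 0.0478 q [-0.69  0.33  1.97  0.47  0.68  0.28]
shift cm [ 12.38 -25.36  10.75] rv deg [ -0.93 -20.47   4.56]
```

Call:
{"name": "drive_tool", "arguments": {
  "targets": [0.8, -2, 0.2, 0, -1.5, 0.3, 1.8, -4.5, 0.8, 0, -3, 0.8, 3, -7, 1.8, 0, -5, 1.2, 4.2, -9.5, 2.8, 0, -7, 1.6, 5.4, -12, 3.8, 0, -9, 2, 6.6, -14.5, 4.9, -0.5, -11, 2.4, 7.8, -17, 6, -0.5, -13, 2.8, 9, -19.5, 7.2, -0.6, -15, 3.2, 10.2, -21.8, 8.4, -0.7, -17, 3.5, 11.4, -24, 9.6, -0.8, -19, 3.8, 12.4, -25.4, 10.7, -0.9, -20.5, 4, 12.4, -25.4, 10.7, -0.9, -20.5, 4]
}}

```text
time: 13.48
position: [0.5748, 0.1438, 0.1382]
tool_rot: [0.995, 0.097, -0.0, 0.001]
ft_force: [-0.1, -0.1, 0.4]
grip_width: 0.0478
```

Call:
{"name": "drive_tool", "arguments": {
  "targets": [0, 0, 0, 0, 0, 0, 0, 0, 0, 0, 0, 0]
}}

```text
time: 13.65
position: [0.5721, 0.1397, 0.1398]
tool_rot: [0.995, 0.095, -0.001, 0.001]
ft_force: [-0.5, -1.1, -0.2]
grip_width: 0.0476
```

```bash
python3 - <<'E'
from h import *
planf([.573,.139,.14],10.8,0)
o=robot.get_obs();np.savez("w5o.npz",p=o['position'],q=o['tool_rot'])
p,d=robot.camera("wrist");np.savez("w5.npz",p=p,d=d)
cv2.imwrite("pics/w5.png",cv2.resize(p[90:240,150:350],None,fx=4,fy=4,interpolation=cv2.INTER_CUBIC)[:,:,::-1])
E
```

```text
t 13.65 at [0.5721 0.1397 0.1398] f [-0.52 -1.1  -0.16] w 0.0476 q [ 0.05  0.59  1.6  -0.    0.96  1.43]
shift cm [ 0.07  0.09 -0.02] rv deg [0.14 0.13 0.09]
```

View pics/w5.png

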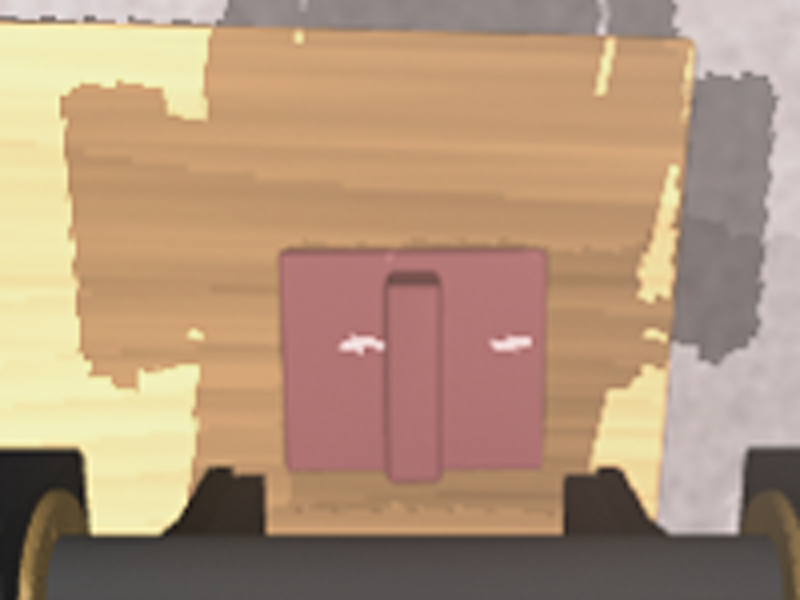

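The enlarged crop confirms the tile is pink and square to the tool. Tile corners are at (281,250), (546,250), (543,468) and (288,468), and the lug spans columns 386–440.

```bash
python3 - <<'E'
from h import *
o=np.load("w5o.npz")
f=lambda a:np.array(a)/4+[150,90]-.35
P=wz(f([(281,250),(546,250),(543,468),(288,468)]),.026,o);a=P[0]-P[3];print(P.mean(0).round(4),np.linalg.norm(P[0]-P[1]),np.linalg.norm(a))
e=P[0]-P[1];print(np.degrees(np.arctan2(-e[0],e[1])))
L=wz(f([(386,285),(440,285),(441,480),(388,480)]),.051,o);print(L.mean(0).round(4))
planf([*((P.mean(0)+L.mean(0))[:2]/2),.028],10.8,0)
E
```

```text
[0.574  0.1394 0.026 ] 0.06832591500239148 0.05912136571992277
10.910089726694643
[0.574  0.1396 0.051 ]
t 13.7 at [0.5722 0.1393 0.1403] f [-0.02  0.32 -0.69] w 0.0481 q [ 0.05  0.58  1.6  -0.    0.96  1.43]
shift cm [ 2.000e-01 -1.000e-02  1.123e+01] rv deg [0.15 0.09 0.04]
```

Call:
{"name": "drive_tool", "arguments": {
  "targets": [0.1, 0, 1, 0, 0, 0, 0.2, 0, 3, 0, 0, 0, 0.2, 0, 5, 0, 0, 0, 0.2, 0, 7, 0, 0, 0, 0.2, 0, 8.5, 0, 0, 0, 0.2, 0, 9.7, 0, 0, 0, 0.2, 0, 10.5, 0, 0, 0, 0.2, 0, 11, 0, 0, 0, 0.2, 0, 11.2, 0, 0, 0, 0.2, 0, 11.2, 0, 0, 0, 0.2, 0, 11.2, 0, 0, 0, 0.2, 0, 11.2, 0, 0, 0]
}}

```text
time: 14.7
position: [0.5762, 0.1401, 0.03]
tool_rot: [0.996, 0.095, 0.001, 0.001]
ft_force: [-0.7, 0.4, 0.7]
grip_width: 0.0479
```

Call:
{"name": "drive_tool", "arguments": {
  "targets": [0, 0, 0, 0, 0, 0, 0, 0, 0, 0, 0, 0, 0, 0, 0, 0, 0, 0, 0, 0, 0, 0, 0, 0, 0, 0, 0, 0, 0, 0, 0, 0, 0, 0, 0, 0, 0, 0, 0, 0, 0, 0, 0, 0, 0, 0, 0, 0],
  "grip": 1,
  "squeeze": 40
}}

```text
time: 15.37
position: [0.5755, 0.14, 0.0292]
tool_rot: [0.996, 0.095, 0.001, 0.001]
ft_force: [0.1, -0.5, 0.8]
grip_width: 0.0137
```

Call:
{"name": "drive_tool", "arguments": {
  "targets": [0, 0, -1, 0, 0, 0, 0, 0, -2.5, 0, 0, 0, 0, 0, -5, 0, 0, 0, 0, 0, -7.5, 0, 0, 0, 0, 0, -10, 0, 0, 0, 0, 0, -12.5, 0, 0, 0, 0, 0, -15, 0, 0, 0, 0, 0, -16.5, 0, 0, 0, 0, 0, -17, 0, 0, 0, 0, 0, -17, 0, 0, 0]
}}

```text
time: 16.2
position: [0.576, 0.1405, 0.2011]
tool_rot: [0.996, 0.095, 0.002, 0.001]
ft_force: [0.1, -0.0, -2.7]
grip_width: 0.0138
```

```bash
python3 - <<'E'
from h import *
planf(win+.08*N)
E
```

```text
t 16.2 at [0.576  0.1405 0.2011] f [ 0.05 -0.01 -2.68] w 0.0138 q [ 0.05  0.51  1.54 -0.    1.09  1.43]
shift cm [-11.39  36.66   3.56] rv deg [ 0.93 20.35 -4.06]
```

Sample held: opening 13.8 mm, weight shift 2.7 N. Carrying it over the plate.

Call:
{"name": "drive_tool", "arguments": {
  "targets": [-0.4, 1.2, 0, 0, 0.7, 0, -1, 3.2, 0, 0, 1.8, -0.3, -1.7, 5.6, 0, 0, 3, -0.6, -2.5, 8, 0, 0, 4.4, -0.9, -3.2, 10.4, 0, 0, 5.8, -1.2, -4, 12.8, 0.1, 0, 7.2, -1.5, -4.7, 15.2, 0.3, 0, 8.5, -1.8, -5.5, 17.6, 0.6, 0, 9.8, -2, -6.2, 20, 0.9, 0.4, 11.1, -2.3, -7, 22.4, 1.2, 0.5, 12.4, -2.5, -7.7, 24.8, 1.5, 0.6, 13.8, -2.8, -8.2, 26.5, 1.8, 0.6, 14.7, -2.9]
}}

```text
time: 17.2
position: [0.5424, -0.1376, 0.1798]
tool_rot: [0.985, 0.118, 0.126, -0.016]
ft_force: [0.4, -1.3, -1.4]
grip_width: 0.0135
```

```bash
python3 - <<'E'
from h import *
planf(win+.08*N)
E
```

```text
t 17.2 at [ 0.5424 -0.1376  0.1798] f [ 0.4  -1.27 -1.41] w 0.0135 q [-0.55  0.43  1.81  0.27  0.74  0.59]
shift cm [-3.56  9.85  0.46] rv deg [ 0.26  5.97 -1.28]
```

Call:
{"name": "drive_tool", "arguments": {
  "targets": [-0.7, 2, 0, 0, 1.2, -0.3, -1.5, 4.2, 0, 0.1, 2.6, -0.6, -2.2, 6.2, 0.1, 0.2, 3.9, -0.9, -2.9, 8, 0.3, 0.3, 5, -1.1, -3.4, 9.5, 0.4, 0.3, 5.9, -1.3, -3.5, 9.9, 0.5, 0.3, 6, -1.3, -3.5, 9.9, 0.5, 0.3, 6, -1.3, -3.5, 9.9, 0.5, 0.3, 6, -1.3]
}}

```text
time: 17.87
position: [0.5355, -0.2384, 0.1669]
tool_rot: [0.975, 0.129, 0.177, -0.024]
ft_force: [-0.5, 0.7, -0.4]
grip_width: 0.0136
```

```bash
python3 - <<'E'
from h import *
planf(win+.0332*N);rel(win)
o=robot.get_obs();np.savez("w6o.npz",p=o['position'],q=o['tool_rot'])
p,d=robot.camera("wrist");np.savez("w6.npz",p=p,d=d)
cv2.imwrite("pics/w6.png",cv2.resize(p,None,fx=1.5,fy=1.5)[:,:,::-1])
E
```

```text
t 17.87 at [ 0.5355 -0.2384  0.1669] f [-0.53  0.72 -0.36] w 0.0136 q [-0.77  0.48  1.8   0.47  0.73  0.2 ]
shift cm [-0.29  0.21  4.65] rv deg [-0.14 -0.04  0.06]
rel [ 2.82  2.02 79.74] force xyz slope [-0.43  0.83 -0.22]
```

View pics/w6.png

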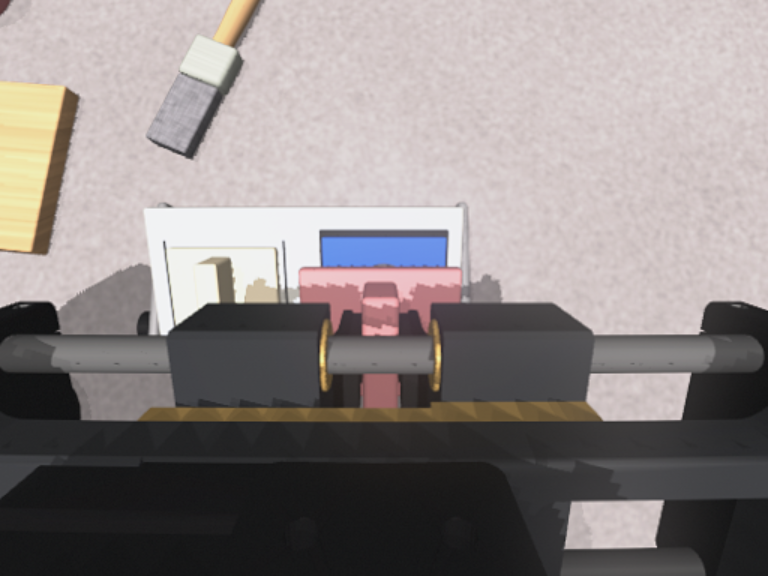

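The wrist view shows the sample at (299–462, 268), the master undisturbed at (168–280, 247), and the plate's blue strip square to the sample's edge. Descending to about 11 mm off the plate.

Call:
{"name": "drive_tool", "arguments": {
  "targets": [-0.1, 0.1, 0.8, 0, 0, 0, -0.3, 0.2, 1.8, 0, 0, 0, -0.3, 0.2, 2.8, 0, 0, 0, -0.3, 0.2, 3.7, 0, 0, 0, -0.3, 0.2, 4.3, 0, 0, 0, -0.3, 0.2, 4.6, 0, 0, 0, -0.3, 0.2, 4.6, 0, 0, 0, -0.3, 0.2, 4.6, 0, 0, 0]
}}

```text
time: 18.58
position: [0.5503, -0.2375, 0.1236]
tool_rot: [0.975, 0.13, 0.178, -0.023]
ft_force: [0.1, 0.3, -1.4]
grip_width: 0.0136
```

```bash
python3 - <<'E'
from h import *
planf(win+.0142*N);rel(win)
c=robot.calibration("wrist");H=c['hand_eye'];D=np.load("w6.npz");d=D['d']
def tp(uv,z):
    r=ray(c,uv)@H[:3,:3].T;return H[:3,3]+r*((z-H[2,3])/r[:,2])[:,None]
print(tp(np.array([(299,268),(462,268)])/1.5-.2,.0032).round(4))
for a,b in((205,236),(268,303)):
    v,u=np.mgrid[182:198,a:b].reshape(2,-1);P=(ray(c,np.c_[u,v])*d[v,u][:,None])@H[:3,:3].T+H[:3,3]
    m=np.median(P[:,2]);P=P[abs(P[:,2]-m)<.004];n=np.linalg.svd(P-P.mean(0))[2][2];print(P.mean(0).round(4),n.round(4),len(P))
E
```

```text
t 18.58 at [ 0.5503 -0.2375  0.1236] f [ 0.07  0.26 -1.4 ] w 0.0136 q [-0.75  0.57  1.8   0.53  0.64  0.15]
shift cm [-0.13 -0.09  1.99] rv deg [-0.03 -0.14  0.15]
rel [ 1.21 -0.92 34.15] force xyz slope [-0.36  0.24 -1.36]
[[ 0.0282 -0.0339  0.0032]
 [ 0.0282  0.0349  0.0032]]
[ 0.0209 -0.0209  0.0035] [-0.0098  0.0097 -0.9999] 491
[0.0209 0.0207 0.0036] [-0.0017  0.0029 -1.    ] 558
```

Call:
{"name": "drive_tool", "arguments": {
  "targets": [-0.1, -0.1, 0.5, 0, -0.1, 0.1, -0.1, -0.1, 1, 0, -0.1, 0.1, -0.1, -0.1, 1.4, 0, -0.1, 0.1, -0.1, -0.1, 1.7, 0, -0.1, 0.1, -0.1, -0.1, 1.9, 0, -0.1, 0.1, -0.1, -0.1, 1.9, 0, -0.1, 0.1, -0.1, -0.1, 1.9, 0, -0.1, 0.1]
}}

```text
time: 19.17
position: [0.5555, -0.2351, 0.1056]
tool_rot: [0.975, 0.129, 0.178, -0.023]
ft_force: [-0.7, 0.2, -1.9]
grip_width: 0.0136
```

```bash
python3 - <<'E'
from h import *
planf(win+.0112*N);rel(win)
E
```

```text
t 19.17 at [ 0.5555 -0.2351  0.1056] f [-0.66  0.24 -1.9 ] w 0.0136 q [-0.74  0.6   1.81  0.55  0.61  0.13]
shift cm [-0.02  0.    0.41] rv deg [-0.02 -0.04  0.04]
rel [ 0.17  0.03 15.29] force xyz slope [-1.21  0.4  -1.58]
```

Call:
{"name": "drive_tool", "arguments": {
  "targets": [0, 0, 0.1, 0, 0, 0, 0, 0, 0.2, 0, 0, 0, 0, 0, 0.3, 0, 0, 0, 0, 0, 0.4, 0, 0, 0, 0, 0, 0.45, 0, 0, 0, 0, 0, 0.5, 0, 0, 0, 0, 0, 0.5, 0, 0, 0, 0, 0, 0.5, 0, 0, 0]
}}

```text
time: 19.83
position: [0.5572, -0.2348, 0.1013]
tool_rot: [0.975, 0.129, 0.178, -0.023]
ft_force: [-0.5, -0.5, 2.7]
grip_width: 0.0138
```

```bash
python3 - <<'E'
from h import *
planf(win+.0072*N);rel(win)
E
```

```text
t 19.83 at [ 0.5572 -0.2348  0.1013] f [-0.48 -0.51  2.7 ] w 0.0138 q [-0.74  0.61  1.81  0.56  0.6   0.13]
shift cm [-0.03 -0.01  0.35] rv deg [ 0.01 -0.06  0.04]
rel [ 0.3  -0.09 10.66] force xyz slope [ 0.4  -0.37  2.74]
```

Plate contact at about 4 N, just yielding. Pressing about 3.2 mm further.

Call:
{"name": "drive_tool", "arguments": {
  "targets": [0, 0, 0.08, 0, 0, 0, 0, 0, 0.16, 0, 0, 0, 0, 0, 0.24, 0, 0, 0, 0, 0, 0.3, 0, 0, 0, 0, 0, 0.35, 0, 0, 0, 0, 0, 0.35, 0, 0, 0, 0, 0, 0.35, 0, 0, 0, 0, 0, 0.35, 0, 0, 0]
}}

```text
time: 20.5
position: [0.5584, -0.2344, 0.0982]
tool_rot: [0.975, 0.129, 0.178, -0.023]
ft_force: [-2.9, 0.4, 6.7]
grip_width: 0.0137
```

```bash
python3 - <<'E'
from h import *
planf(win+.0072*N);rel(win)
p,d=robot.camera("wrist");np.savez("w7.npz",p=p,d=d)
cv2.imwrite("pics/w7.png",cv2.resize(p,None,fx=1.5,fy=1.5)[:,:,::-1])
t,_=robot.camera("scene");cv2.imwrite("pics/s7.png",cv2.resize(t[185:315,125:255],None,fx=4.5,fy=4.5,interpolation=cv2.INTER_CUBIC)[:,:,::-1])
rel(win)
E
```

```text
t 20.5 at [ 0.5584 -0.2344  0.0982] f [-2.9   0.4   6.74] w 0.0137 q [-0.74  0.62  1.8   0.56  0.59  0.12]
shift cm [-0.03 -0.01  0.  ] rv deg [ 0.01 -0.06  0.05]
rel [ 0.33 -0.09  7.25] force xyz slope [-0.15  1.14  7.26]
rel [ 0.31 -0.11  7.26] force xyz slope [-1.23  0.8   7.22]
```

View pics/w7.png

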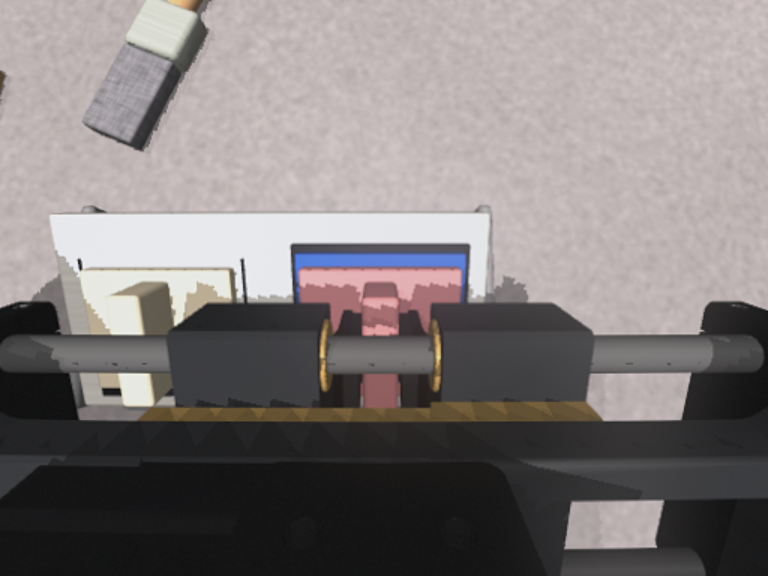

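View pics/s7.png

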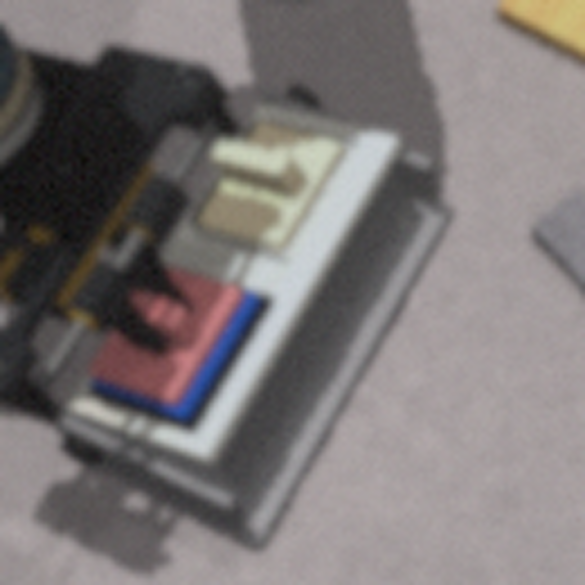

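The sample lies on the plate at (299–462, 268), with blue margins of about 6 px on each side, and the master is unmoved at (82–235, 268). Last flush check from depth.

```bash
python3 - <<'E'
from h import *
o=robot.get_obs();oo=dict(p=o['position'],q=o['tool_rot']);D=np.load("w7.npz");d=D['d'];F=np.c_[X,Y,N]
def pl(u0,u1,v0,v1,nm):
    v,u=np.mgrid[v0:v1,u0:u1].reshape(2,-1);k=d[v,u]>0;P=(wpx(np.c_[u,v],np.where(k,d[v,u],1),oo)[k]-rest)@F
    P=P[abs(P[:,2]-np.median(P[:,2]))<.004];print(nm,P.mean(0).round(4),len(P));return P
A=np.r_[pl(203,232,181,199,"S L"),pl(270,304,181,199,"S R")]
n=np.linalg.svd(A-A.mean(0))[2][2];print("sample n",n.round(4))
pl(200,308,171,177,"blue");B=np.r_[pl(60,75,185,230,"M1"),pl(112,150,183,199,"M2")]
print("master n",np.linalg.svd(B-B.mean(0))[2][2].round(4))
def onp(uv,h):
    uv=np.array(uv)/1.5-.2
    A=wpx(uv,[0]*len(uv),oo);Q=wpx(uv,[1]*len(uv),oo)-A;k=((rest+h*N-A)@N)/(Q@N);return (A+Q*k[:,None]-rest)@F
print("sample top edge",onp([(299,268),(462,268)],.0196).round(4),"expected x .0345, y -.104+-.035")
print(o['joint_velocities'].round(4))
E
```

```text
S L [ 0.0257 -0.0812  0.0198] 521
S R [ 0.0257 -0.1258  0.0197] 608
sample n [ 0.0023 -0.001   1.    ]
blue [ 0.0345 -0.1046  0.0117] 644
M1 [0.0126 0.0267 0.0083] 485
M2 [ 0.0218 -0.0199  0.0082] 604
master n [ 0.0065 -0.001   1.    ]
sample top edge [[ 0.0329 -0.0701  0.0196]
 [ 0.033  -0.1391  0.0196]] expected x .0345, y -.104+-.035
[-0.0013 -0.0004 -0.0026  0.0021  0.0002 -0.0004]
```

Plate face is at 11.7 mm against 16.2 mm when out, so it is about 4.5 mm in. The sample is flush (<0.2°) and centred within 2 mm. Handing in.

```bash
python3 -c "
from h import *
print(robot.hand_in())
o=robot.get_obs();print(o['time']);rel(win)"
```

```text
the job is handed in; nothing more can be done
None
the job is handed in; nothing more can be done
```

I handed the job in at about 20.6 s. The master tile is set down and released on the ledge side. The sample tile is still gripped and pressed onto the reading plate. The hand-in reports no verdict, so the results below are my own last measurements.

- **Master tile:** it lies about 1 mm from the rest point, with its low edge at the ledge. The last fit put it within 0.4° of flat, and it is square between the side lines.
- **Sample tile:** it is held with a 40 N grip command, flush to about 0.2°, and centred within about 2 mm of the window. The plate is about 4.5 mm in by depth, with about 8.7 N of normal force, and the arm was still.
- **Joint limit on the way:** during the first approach joint 6 read −2.854, at its stated −2.85 limit (4 mrad past it as rounded), and the pose stalled. I lifted off and gave the tool a half turn, so both tiles lie the other way round, which the task allows.
- **Disagreements:** the deck's low edge measured 58.6 mm high against the stated 50 mm, so I used the measured plane. The first contact then came about 1 mm higher than that plane predicted.
- **Bystanders:** I kept clear of the pad, jar and brush and saw no contact, but I did not re-measure their positions at the end.

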